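Clamp a culture flask on a microscope stage with the coarse and fine knobs

TASK

Clamp the culture flask on the microscope stage. With the big outer (coarse) knob, wind the clamp in until it has slid the flask home against the fence and only just bears on it, the sprung plunger pressed in no more than about 3 mm; then with the small inner (fine) knob draw the fence in until the plunger is pressed in about 7 mm. Go by feel and never force it, do not push flask, clamp or fence by hand, leave the neighbouring things alone, and let go of the knobs at the end.

Things in the scene. Friction and masses are not known exactly. Their poses are not given: they have to be found in the camera images.
- unit: Low cream stage unit fixed to the bench, 180 x 320 mm, 38 high; origin at its underside; its +y is the clamp's advance. Black stage plate: 160 x 155 mm, top 50 mm above the bench, centre y +45. Drive housing: 110 x 105 mm, top 72 mm up, centre y -130, carries two coaxial black ribbed knobs on a vertical axis at x 0, y -130 mm; near them nothing else rises over 79 mm.
- coarse_grip (a point): On the knobs' axis, 98 mm above the bench: gripping height of the outer coarse knob, the lower, wider one. Round, diameter 60 mm, from 82 to 110 mm above the bench. Grip it across its diameter, a finger passing on each side of the fine knob.
- fine_grip (a point): On the same axis, 137 mm above the bench: gripping height of the inner fine knob, the upper, slimmer one. Round, diameter 28 mm, from 113 to 149 mm above the bench. Fingertips lower than 110 mm would rub on the coarse knob.
- coarse (a joint): Coarse knob's angle, rad, read absolutely: starts at 0 to 0.95, grows clockwise seen from above, stop at 3.2. Each rad moves the clamp 20 mm towards the flask (anticlockwise: back). Steady friction of about 0.36 N m, so it stays where left; on top of this 0.02 N m for each newton of clamp force.
- fine (a joint): Fine knob's angle, rad, starts at -0.5 to 0.5, grows clockwise seen from above, stops at -0.8 and 3.0. Each rad draws the fence 4 mm towards the clamp (along the unit's -y). Friction about 0.09 N m (stays where left), plus 0.004 N m for each newton of clamp force.
- clamp_pad: Grey pad 60 x 26 mm, 8 thick, on a sprung steel plunger; moves along the unit's +y. Its face is 40 mm along +y from this origin, is at unit y -20 mm with the coarse knob at 0, and 53 to 79 mm above the bench. The spring gives 1.5 N per mm pressed in, no preload, bottoms at 12 mm. The bare rod between the pad's back and the sleeve is 20 mm long when free and shortens as it is pressed in.
- flask: Clear culture flask lying loose, a little askew, on the stage: 70 mm (its x) x 50 mm (its y) x 28 mm high, about 0.11 kg, short neck and white cap towards its -x. Origin at the centre of its underside. It starts 2 to 32 mm ahead of the pad; sliding it takes about 0.5 to 1.2 N.
- fence: Fence of two aluminium bars across the stage beyond the flask, drawn in by the fine knob. Origin: on the stage 22 mm before the rear bar (130 x 10 x 18 mm high). The front bar (110 x 12 x 30 mm high), which stops the flask, is pinned to it at a setting unknown from run to run: its face is 5 mm before to 6 mm behind the origin. Clamp travel until the flask is home: 17 to 52 mm; feel for it.
- bottle: Amber bottle, 60 mm across and 125 mm high, standing near by. Leave alone.
- tube_rack: Grey rack of capped tubes, 70 x 140 mm and 70 mm high, near by. Leave alone.
- dishes: Stack of clear culture dishes, 92 mm across and 44 mm high, near by. Leave alone.

How it is judged:
On the way, in this order (a step that is already met when the one before it is completed fails the run):
1. the coarse knob has brought the flask home against the fence, lightly clamped (pad force under 6 N, plunger in less than 4 mm), the fine knob not yet used (fence moved less than 1 mm) (contact force between flask and fence above 0.3 N and contact force between clamp_pad and flask between 0.3 and 6 N and distance of fence from where it was at the start of the episode below 0.001 m), for 0.3 s.
2. tightened with the fine knob (fence drawn in more than 1.5 mm) to a pad force of 8 to 13.5 N (contact force between clamp_pad and flask between 8 and 13.5 N and distance of fence from where it was at the start of the episode above 0.0015 m), for 0.2 s.
At the end, for the whole second after the job is handed in: The flask lies flat and square (within 0.05 rad) between pad and fence, at rest, touching the fence, clamped with 8 to 13.5 N (plunger pressed in 5.3 to 9 mm, about 7 aimed at), the last of it put on with the fine knob (fence drawn in more than 1.5 mm from its start); knobs released (all of step 2 and contact force between flask and fence above 5 N and angle between the y axis of flask and the y axis of unit, either way round below 0.05 rad and angle between flask's own z axis and vertical below 0.05 rad and linear speed of flask below 0.01 m/s).
It fails at once if the clamp was forced with the coarse knob: more than 7.5 N (plunger in 5 mm) before the fine knob was turned (contact force between clamp_pad and flask above 7.5 N and distance of fence from where it was at the start of the episode below 0.0008 m).
It fails at once if the flask was squeezed with more than 16.5 N (plunger in 11 mm) (contact force between clamp_pad and flask above 16.5 N).
It fails at once if the robot pushed the flask by hand (contact force between any of the fingers, the arm and flask above 1 N).
It fails at once if the robot pushed the clamp pad or the fence by hand (contact force between any of the fingers, the arm and clamp_pad above 1 N or contact force between any of the fingers, the arm and fence above 1 N).
It fails at once if a bystander was moved more than 15 mm (distance of any of bottle, tube_rack, dishes from where it was at the start of the episode above 0.015 m).
It also fails if it takes over 72 s, if anything falls off the work surface, if the arm or the gripper's body presses on something with over 40 N, if the wrist force passes 120 N, or if a joint passes its speed limit or range.

ROBOT

A 6-joint arm with a two-finger parallel gripper is mounted at the origin on the work surface. World frame = base frame: x ahead of the robot, y to its left, z up, the work surface at z = 0. Lengths are in m, angles in rad, forces in N, time in s.
With the tool pointing down it reaches from about 0.3 to 0.775 m from the base axis. Payload 14.6 kg.
Tool frame: the origin (TCP) lies on the mounting face of the last link; the fingertips stand 199 mm ahead of it and the grasp point (between the pads) lies 180 mm ahead of it; z points along the fingers, x is the direction in which the jaws open and shut, and the axes are right-handed (so a half turn about z gives the same grasp; the last joint's range is limited). The gripper opens to 94 mm and grips with 3 to 60 N. Pads are 16 mm wide; open, the fingers measure 119 mm over their backs; the gripper's body (75 mm by 177 mm) begins 78 mm behind the grasp point.
Start: joints at [1.259, 0.3, 1.521, -0, 1.321, -0.067], TCP at [0.133, 0.534, 0.405] pointing down, gripper open.
Joint ranges: [-3.03, 3.03], [-0.79, 2.21], [0.23, 2.52], [-1.04, 4.18], [0, 3.07], [-2.55, 2.55]. Speed limits (rad/s): [2.22, 2.22, 2.57, 3.14, 3.14, 3.14].

INTERFACE

Orientations are given as a unit quaternion [x, y, z, w].
In Python, from cell import r, planner, vision, order gives the robot as it stands. Calls block until the motion is done:
- r.movep(position, orientation): joint-space move of the TCP to a pose.
- r.line_to(position, attitude=None, vel=0.15, until_force=None): straight line of the TCP; attitude=None keeps the orientation; vel is the mean speed in m/s. With until_force (N) it stops when the force on the tool has changed by that much, and returns True; else False.
- r.set_joints(angles): joint-space move.
- r.set_gripper(opening, grasp_force=None): opening from 0.0 (shut) to 1.0 (fully open); grasp_force is the grip in N (None keeps the last); returns when the fingers have stopped.
- r.dwell(seconds).
- planner.solve_ik(position, orientation): joint angles nearest the present ones, or None.
- vision.camera(name): name is "side" or "top" or "wrist"; returns the picture (400x640x3 uint8, red, green, blue); there is no depth.
- vision.camera_params(name): a dict with "fx", "fy", "cx", "cy" (pixels), "dist_coeffs" ([k1, k2, p1, p2, k3] as OpenCV has them; the pictures are not rectified), "origin" and "orientation" of the camera in the world; the wrist camera has in their place "tool_from_camera" (4x4, takes a point from camera to tool coordinates, whose origin is the TCP and whose axes are the tool frame's). Camera axes: x right, y up, looking along -z (the intrinsics and any distortion apply to the point x, -y, -z); pixel columns grow to the right and rows downward; lengths in m; the calibration is good to about 2 mm. A picture is of the moment at which its call begins: read the wrist's pose just before it. camera_params takes no time and is no camera call.
A pose or a line that the arm cannot do raises r.Unreachable and nothing moves.
- order.finish_job(): hands the job in, once; it reports no verdict.
Readings, each from a call of its own:
- r.current_time(): time.
- r.current_q(): joint angles.
- r.current_joint_velocities(): joint speeds.
- r.current_joint_torque(): joint torques, N m.
- r.current_tool_pos(): TCP position.
- r.current_orientation(): TCP orientation.
- r.current_ft_force(): force on the tool from outside, world axes, zero at the start.
- r.current_wrist_torque(): the same for the moment, N m.
- r.current_gripper_width(): opening from 0.0 (shut) to 1.0 (fully open).
Only numpy, scipy, OpenCV 4.12 (cv2) and the standard library are available. Lean on these libraries where they do the work, as an engineer would, in place of code of your own. Each camera call takes 0.05 s, during which the arm holds its last target. There are 200 camera calls.

## Working session

There is one attempt and no reset: what is moved stays moved. The work goes in short steps, each a Python script; the robot and the scene stay as the last script left them, time stands still between calls to the robot, and variables do not carry over. Pictures are saved under pics/ and viewed, about 8 in all and at most 12, crops included, and the job is handed in when it is done.

```bash
mkdir -p pics; ls; python3 - <<'E'
from cell import r,planner,vision,order
import cv2,numpy as np
for n in("top","side"):
    im=vision.camera(n); cv2.imwrite(f"pics/{n}0.png",im[:,:,::-1]); print(n,vision.camera_params(n))
a=[cv2.imread(f"pics/{n}0.png") for n in("top","side")]
print(vision.camera_params("wrist"))
print(r.current_time(),r.current_tool_pos(),r.current_orientation(),r.current_ft_force(),r.current_wrist_torque())
E
```

```text
pics
top {'fx': 478.5569413378008, 'fy': 478.5569413378008, 'cx': 315.8151996008105, 'cy': 203.83571019092156, 'dist_coeffs': array([-0.12542496,  0.        ,  0.        ,  0.        ,  0.        ]), 'origin': array([0.32808742, 0.02624017, 1.37971297]), 'orientation': array([ 0.06261155, -0.05216821, -0.70360366,  0.70590379])}
side {'fx': 458.9311177714764, 'fy': 458.9311177714764, 'cx': 313.0192574161506, 'cy': 190.11750430955718, 'dist_coeffs': array([0.03696166, 0.        , 0.        , 0.        , 0.        ]), 'origin': array([0.31613137, 0.79469274, 0.78646202]), 'orientation': array([-0.06188925,  0.41570629,  0.9003699 , -0.112659  ])}
{'fx': 277.46068574962527, 'fy': 277.46068574962527, 'cx': 316.8592228051453, 'cy': 200.6428605634496, 'dist_coeffs': array([-0.04518803,  0.        ,  0.        ,  0.        ,  0.        ]), 'tool_from_camera': array([[ 9.99999894e-01, -3.18974157e-04,  3.32158864e-04,
         5.49043134e-05],
       [-2.23530425e-04, -9.66815309e-01, -2.55476238e-01,
        -7.44101943e-02],
       [ 4.02626592e-04,  2.55476137e-01, -9.66815278e-01,
         2.09801200e-02],
       [ 0.00000000e+00,  0.00000000e+00,  0.00000000e+00,
         1.00000000e+00]])}
0.1 [0.13327513 0.53357613 0.40415575] [ 7.88139165e-01  6.15496875e-01 -4.23835323e-04  2.70702928e-04] [-0.13219664  0.31873386 -0.39502702] [ 0.05490172 -0.01490008  0.00899045]
```

View pics/top0.png

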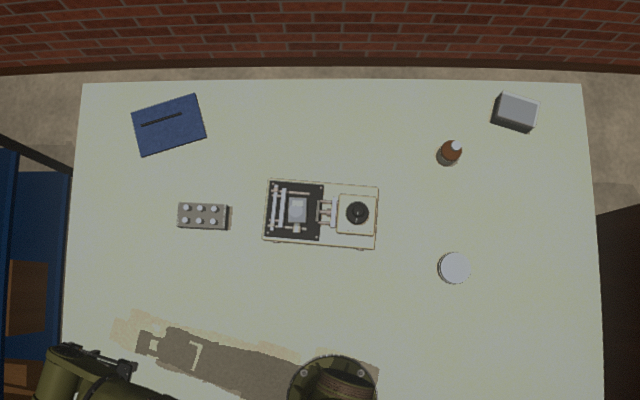

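View pics/side0.png

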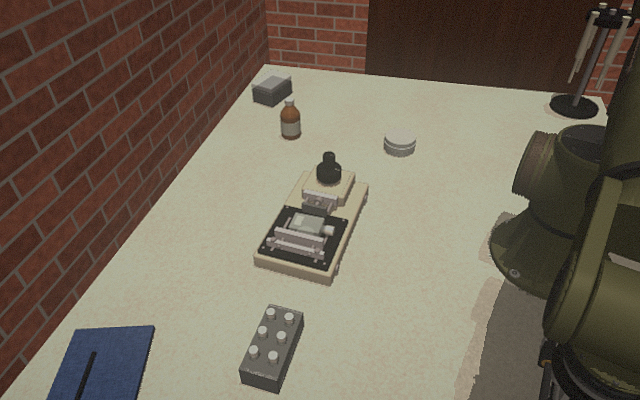

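```bash
cat > h.py <<'E'
from cell import r,planner,vision,order
import cv2,numpy as np
from scipy.spatial.transform import Rotation as R
def cam(n,pose=None):
    p=vision.camera_params(n); K=np.array([[p["fx"],0,p["cx"]],[0,p["fy"],p["cy"]],[0,0,1]])
    if n=="wrist":
        T=np.eye(4);T[:3,:3]=R.from_quat(pose[1]).as_matrix();T[:3,3]=pose[0];T=T@p["tool_from_camera"];return K,p["dist_coeffs"],T[:3,3],T[:3,:3]
    return K,p["dist_coeffs"],p["origin"],R.from_quat(p["orientation"]).as_matrix()
def cast(C,uv,z):
    K,d,o,M=C; q=cv2.undistortPoints(np.array(uv,float).reshape(-1,1,2),K,d)[:,0]
    v=np.c_[q[:,0],-q[:,1],-np.ones(len(q))]@M.T
    return o+v*((z-o[2])/v[:,2])[:,None]
def proj(C,P):
    K,d,o,M=C; X=(np.atleast_2d(P)-o)@M; X=X*[1,-1,-1]
    return cv2.projectPoints(X,np.zeros(3),np.zeros(3),K,d)[0][:,0]
E
python3 - <<'E'
from h import *
C=cam("top"); im=cv2.imread("pics/top0.png"); g=im.max(2)
m=np.zeros_like(g); m[170:255,255:390]=(g[170:255,255:390]<75)
n,l,s,c=cv2.connectedComponentsWithStats(cv2.morphologyEx(m,cv2.MORPH_CLOSE,np.ones((3,3))))
for i in range(1,n):
    if s[i,4]>80:
        pts=np.argwhere(l==i)[:,::-1]; print(s[i],c[i])
        for z in(.05,.11,.149):
            P=cast(C,pts,z)[:,:2]; print(z,cv2.minAreaRect((P*1000).astype(np.float32)),cast(C,[c[i]],z))
S=cam("side"); print("side",cast(S,[[329,155]],.149))
a=cv2.resize(im[170:260,250:390],None,fx=5,fy=5,interpolation=cv2.INTER_CUBIC); cv2.imwrite("pics/c1.png",a)
E
```

```text
[ 265  181   59   60 1658] [296.85645356 210.99939686]
0.05 ((528.1583251953125, 108.29661560058594), (152.16331481933594, 157.88760375976562), 85.1331787109375) [[0.52555712 0.09964758 0.05      ]]
0.11 ((519.130615234375, 104.5940170288086), (145.2972869873047, 150.7633056640625), 85.1331787109375) [[0.51664679 0.09633525 0.11      ]]
0.149 ((513.2626953125, 102.18733215332031), (140.8343963623047, 146.13253784179688), 85.1331787109375) [[0.51085508 0.09418224 0.149     ]]
[346 202  23  23 388] [356.99484536 212.75257732]
0.05 ((521.0908813476562, -69.99602508544922), (59.603328704833984, 62.231082916259766), 44.65631866455078) [[ 0.5209551  -0.06926742  0.05      ]]
0.11 ((512.3821411132812, -65.65364074707031), (56.9138298034668, 59.4231071472168), 44.6566047668457) [[ 0.51225242 -0.06495788  0.11      ]]
0.149 ((506.7214050292969, -62.8310661315918), (55.165687561035156, 57.597923278808594), 44.65669631958008) [[ 0.50659568 -0.06215668  0.149     ]]
side [[ 0.51422406 -0.06204271  0.149     ]]
```

View pics/c1.png

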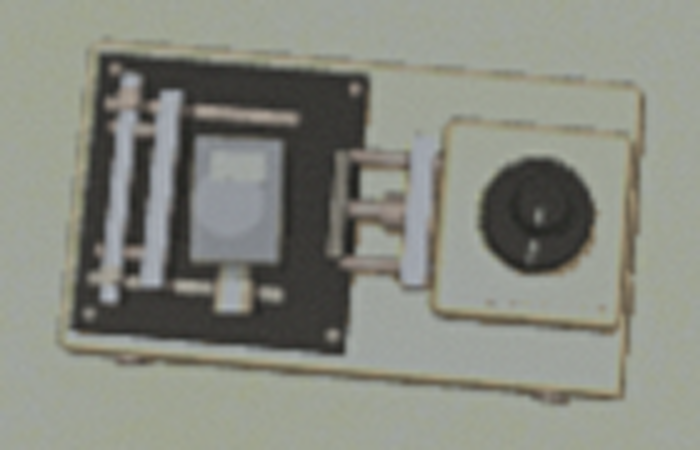

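```bash
cat >> h.py <<'E'
def quat(th): return [np.cos(th/2),np.sin(th/2),0,0]
YAW=-0.087; KN=np.array([0.5125,-0.0655]); UY=np.array([-np.sin(YAW),np.cos(YAW)]); UX=np.array([UY[1],-UY[0]])
def uv2w(x,y): return KN+UX*x+UY*(y+.130)
def w2u(P): d=np.asarray(P)[...,:2]-KN; return np.stack([d@UX,d@UY-.130],-1)*1000
E
python3 - <<'E'
from h import *
p=uv2w(0,.02); r.movep([*p,.36],quat(YAW))
pose=(r.current_tool_pos(),r.current_orientation()); im=vision.camera("wrist"); np.save("w1.npy",np.r_[pose[0],pose[1]])
cv2.imwrite("pics/w1.png",im[:,:,::-1]); print(r.current_time(),r.current_q(),pose)
C=cam("wrist",pose)
for P in ([*KN,.149],[*KN,.11],[*uv2w(0,-.02),.066]): print(proj(C,P))
E
```

```text
2.2917 [9.09104207e-02 3.01471991e-01 1.62644441e+00 7.81895486e-05
 1.21351955e+00 1.76506604e-01] (array([0.52542105, 0.08462859, 0.36005803]), array([ 9.99083242e-01, -4.28097134e-02,  4.50621751e-05, -4.75413900e-05]))
[[317.01343816 390.38242539]]
[[317.01694065 356.21804269]]
[[317.2005736  239.58425871]]
```

View pics/w1.png

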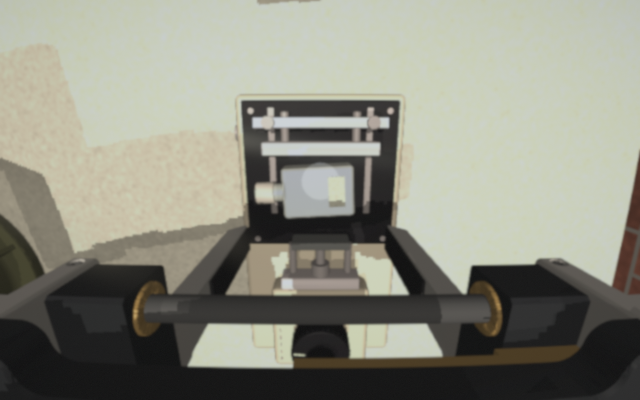

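```bash
python3 - <<'E'
from h import *
w=np.load("w1.npy");C=cam("wrist",(w[:3],w[3:]))
print("flask far/near top",w2u(cast(C,[[318,163],[318,217]],.078)),"bar near top",w2u(cast(C,[[320,156]],.08)),"plate corners",w2u(cast(C,[[244,99],[396,99]],.05)))
print("pad rows",[(v,w2u(cast(C,[[320,v]],.079))[0].round(1)) for v in (234,248)])
q0=None
for k,q6 in enumerate((-2.4,.74)):
    j=planner.solve_ik([*KN,.42],quat(-.09-q6)); j=np.array(j); print(j)
    r.set_joints(j); r.dwell(.2)
    pose=(r.current_tool_pos(),r.current_orientation()); im=vision.camera("wrist")[:,:,::-1].copy(); np.save(f"k{k}.npy",np.r_[pose[0],pose[1]])
    cv2.imwrite(f"pics/k{k}.png",im); C=cam("wrist",pose)
    c=proj(C,[*KN,.11])[0]; print(c)
    m=(im.max(2)<75).astype(np.uint8); n,l,s,cc=cv2.connectedComponentsWithStats(m)
    for i in range(1,n):
        if s[i,4]>500: print(s[i],cc[i])
cv2.imwrite("pics/kk.png",np.hstack([cv2.imread(f"pics/k{k}.png")[60:360,120:520] for k in(0,1)]))
print(r.current_time())
E
```

```text
flask far/near top [[ 0.5887812  62.4538747 ]
 [ 0.72845138  9.09167291]] bar near top [[ 2.41976013 69.20245825]] plate corners [[-72.80450318 122.49389916]
 [ 77.85493333 122.77858772]]
pad rows [(234, array([ 2.8, -8.5])), (248, array([  2.8, -23.7]))]
[-1.98013577e-01  2.13355518e-01  1.59331856e+00 -4.44089210e-16
  1.33491858e+00 -2.50801358e+00]
[316.56275584 198.80006647]
[ 548    0   92   34 2270] [598.86519824  14.03656388]
[ 287  170   55   55 2281] [313.92547128 197.28452433]
[    0   202   640   198 69258] [325.66601692 333.75646135]
[-1.98013577e-01  2.13355518e-01  1.59331856e+00 -4.44089210e-16
  1.33491858e+00  6.31986423e-01]
[317.0418747  198.38659008]
[ 132    0  179  137 6971] [238.24185913  71.21445991]
[598   0  40  46 612] [620.95098039  19.66176471]
[194 140  50  30 784] [219.96045918 151.07653061]
[ 292  167   55   55 2327] [319.56338633 193.87107864]
[    0   228   640   172 63149] [318.90753614 339.66579043]
7.725
```

View pics/kk.png

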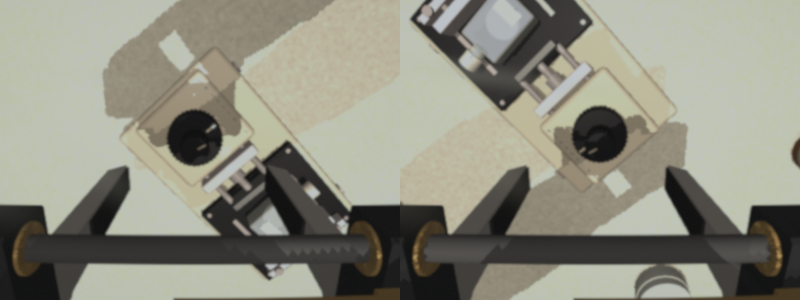

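```bash
python3 - <<'E'
from h import *
for k,c in ((0,(314.2,197.3)),(1,(319.3,194.2))):
    w=np.load(f"k{k}.npy"); print(cast(cam("wrist",(w[:3],w[3:])),[c],.108),w[:2])
E
```

```text
[[ 0.51399839 -0.06817725  0.108     ]] [ 0.51251005 -0.06541863]
[[ 0.51720452 -0.06449572  0.108     ]] [ 0.51250281 -0.06550776]
```

```bash
sed -i 's/KN=np.array(.*); UY/KN=np.array([0.5155,-0.0662]); UY/' h.py; cat >> h.py <<'E'
def ft(n=5):
    a=[]
    for _ in range(n): a.append(np.r_[r.current_ft_force(),r.current_wrist_torque()]); r.dwell(.02)
    return np.mean(a,0)
def turn(d):
    q=np.array(r.current_q()); q[5]+=d; r.set_joints(q)
E
python3 - <<'E'
from h import *
j=np.array(planner.solve_ik([*KN,.35],quat(-.13+1.7))); print(j)
r.set_joints(j)
q=r.current_orientation()
print(r.line_to([*KN,.278],vel=.08,until_force=8)); f0=ft();np.save("f0.npy",f0);print(r.current_tool_pos(),f0.round(3))
r.set_gripper(.55,30); r.dwell(.1); print(r.current_gripper_width(),(ft()-f0).round(3),r.current_time())
E
```

```text
[-1.98199045e-01  2.85536451e-01  1.67231580e+00 -4.44089210e-16
  1.18374040e+00 -1.76819905e+00]
False
[ 0.5155993  -0.06619997  0.27853678] [-0.166 -0.389 -0.175  0.018  0.011  0.001]
0.635131604650038 [ 0.258  2.965  1.263  0.389  0.026 -0.036] 11.7333
```

```bash
python3 - <<'E'
from h import *
f0=np.load("f0.npy")
for i in range(8):
    t=r.current_time(); turn(.05); a=(ft(1)-f0); r.dwell(.1); b=ft()-f0
    print(round(r.current_time()-t,2),round(r.current_q()[5],3),a[5].round(3),b.round(3))
print(r.current_time())
E
```

```text
0.45 -1.719 -0.327 [-0.204  2.614  0.981  0.39   0.038 -0.281]
0.45 -1.67 -0.325 [ 0.057  3.536  0.905  0.41   0.01  -0.299]
0.45 -1.621 -0.328 [ 0.312  3.463  0.451  0.494 -0.032 -0.267]
0.45 -1.571 -0.353 [-0.028  4.002  0.176  0.582 -0.037 -0.287]
0.45 -1.522 -0.357 [ 0.453  3.928  0.567  0.559 -0.048 -0.308]
0.45 -1.473 -0.359 [ 0.384  3.854  0.962  0.598 -0.076 -0.272]
0.45 -1.424 -0.362 [ 0.785  4.668  1.295  0.674 -0.038 -0.273]
0.45 -1.375 -0.329 [ 0.592  4.897  0.621  0.688 -0.099 -0.268]
15.3333
```

```bash
python3 - <<'E'
from h import *
np.save("jt.npy",r.current_q())
im=vision.camera("side")[:,:,::-1]; cv2.imwrite("pics/s1full.png",im)
cv2.imwrite("pics/s1.png",cv2.resize(im[180:290,245:375],None,fx=5,fy=5,interpolation=cv2.INTER_CUBIC))
E
```

```text
(no output)
```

View pics/s1.png

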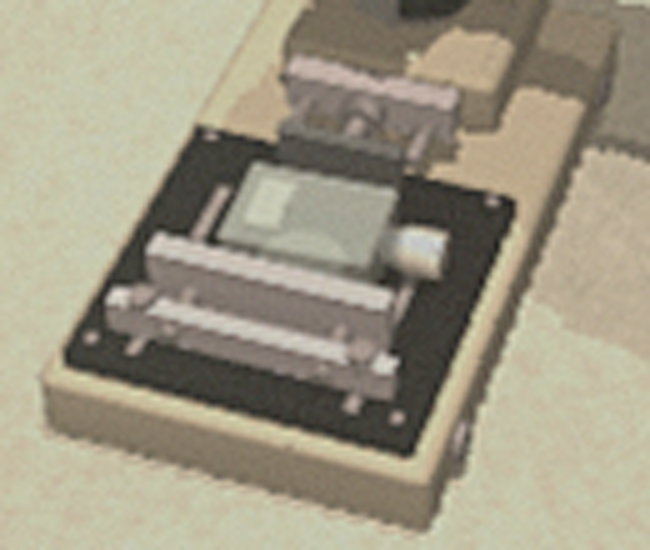

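```bash
cat >> h.py <<'E'
def step(d,f0,p=True):
    j=np.load("jt.npy"); j[5]+=d; r.set_joints(j); np.save("jt.npy",j)
    a=[r.current_wrist_torque()[2]-f0[5]]
    for _ in range(4): r.dwell(.01); a.append(r.current_wrist_torque()[2]-f0[5])
    r.dwell(.06); b=(ft(3)-f0)[5]
    if p: print(round(j[5],3),round(a[0],3),"avg",round(np.mean(a),3),"settled",round(b,3),"t",round(r.current_time(),1))
    return a[0],np.mean(a),b
E
python3 - <<'E'
from h import *
f0=np.load("f0.npy")
for d in [.1]*5+[.04]*4: step(d,f0)
im=vision.camera("side")[:,:,::-1]
cv2.imwrite("pics/s2.png",cv2.resize(im[180:290,245:375],None,fx=5,fy=5,interpolation=cv2.INTER_CUBIC))
print(r.current_gripper_width())
E
```

```text
-1.275 -0.364 avg -0.343 settled -0.286 t 15.8
-1.175 -0.426 avg -0.38 settled -0.362 t 16.2
-1.075 -0.321 avg -0.356 settled -0.351 t 16.6
-0.975 -0.365 avg -0.361 settled -0.346 t 16.9
-0.875 -0.418 avg -0.36 settled -0.362 t 17.3
-0.835 -0.252 avg -0.253 settled -0.266 t 17.7
-0.795 -0.282 avg -0.25 settled -0.242 t 18.1
-0.755 -0.221 avg -0.262 settled -0.263 t 18.5
-0.715 -0.321 avg -0.27 settled -0.251 t 18.9
0.6357596775190967
```

View pics/s2.png

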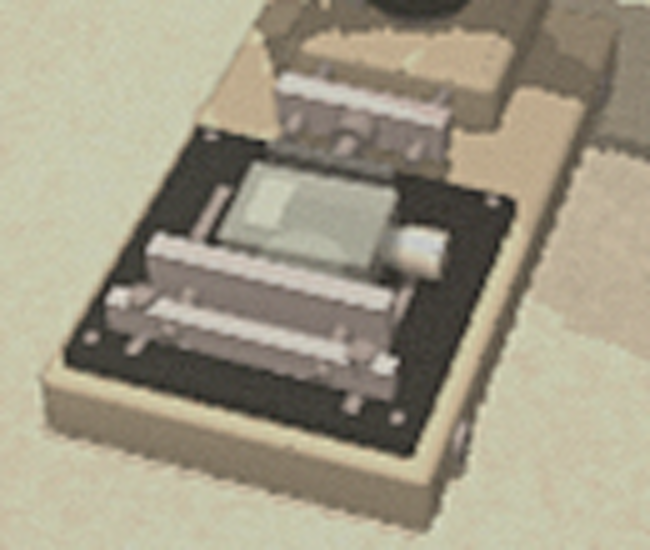

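```bash
cat >> h.py <<'E'
def cap(n=2):
    g=np.mean([vision.camera("side").astype(float).mean(2) for _ in range(n)],0)
    c=g[222:238,319:338]; w=np.clip(c-110,0,None); yy,xx=np.mgrid[222:238,319:338]
    ph=0
    try: ref=np.load("ref.npy")
    except OSError: ref=g; np.save("ref.npy",g)
    s=np.s_[206:244,280:344]
    ph=cv2.phaseCorrelate(ref[s].copy(),g[s].copy(),cv2.createHanningWindow((64,38),cv2.CV_64F))
    return ((w*xx).sum()/w.sum()).round(2),((w*yy).sum()/w.sum()).round(2),np.round(ph[0],2)
E
python3 - <<'E'
from h import *
f0=np.load("f0.npy")
print(cap())
for d in [.05]*5: step(d,f0); print(cap())
E
```

```text
(np.float64(327.01), np.float64(228.47), array([0., 0.]))
-0.665 -0.368 avg -0.367 settled -0.354 t 19.4
(np.float64(327.0), np.float64(228.46), array([ 0.08, -0.01]))
-0.615 -0.386 avg -0.366 settled -0.346 t 19.9
(np.float64(327.0), np.float64(228.46), array([-0.26,  0.11]))
-0.565 -0.349 avg -0.351 settled -0.358 t 20.4
(np.float64(327.0), np.float64(228.45), array([-0.07,  0.13]))
-0.515 -0.388 avg -0.359 settled -0.387 t 20.9
(np.float64(326.99), np.float64(228.43), array([-0.07,  0.1 ]))
-0.465 -0.359 avg -0.357 settled -0.36 t 21.4
(np.float64(326.98), np.float64(228.44), array([-0.2 ,  0.12]))
```

```bash
python3 - <<'E'
from h import *
f0=np.load("f0.npy"); k=0
for i in range(10):
    a,b,s=step(.05,f0); c=cap(); print(c)
    if abs(c[0]-326.98)+abs(c[1]-228.44)>.35: k+=1
    if k>=3 or b<-.42: break
im=vision.camera("side")[:,:,::-1]
cv2.imwrite("pics/s3.png",cv2.resize(im[180:290,245:375],None,fx=5,fy=5,interpolation=cv2.INTER_CUBIC))
E
```

```text
-0.415 -0.365 avg -0.362 settled -0.361 t 21.9
(np.float64(326.81), np.float64(228.74), array([-0.37,  0.43]))
-0.365 -0.29 avg -0.347 settled -0.327 t 22.4
(np.float64(326.61), np.float64(229.03), array([-0.45,  0.66]))
-0.315 -0.309 avg -0.322 settled -0.331 t 22.9
(np.float64(326.37), np.float64(229.34), array([-0.43,  0.92]))
```

```bash
python3 - <<'E'
from h import *
f0=np.load("f0.npy"); p=cap()
for i in range(8):
    a,b,s=step(.05,f0); c=cap(3); dy=c[1]-p[1]; dx=c[0]-p[0];print(c,round(dx,2),round(dy,2)); p=c
    if dy<.22 or b<-.41: break
im=vision.camera("side")[:,:,::-1]
cv2.imwrite("pics/s3.png",cv2.resize(im[180:290,245:375],None,fx=5,fy=5,interpolation=cv2.INTER_CUBIC))
E
```

```text
-0.265 -0.369 avg -0.352 settled -0.315 t 23.5
(np.float64(326.19), np.float64(229.67), array([-0.69,  1.19])) -0.2 0.32
-0.215 -0.342 avg -0.353 settled -0.324 t 24.1
(np.float64(326.02), np.float64(229.95), array([-0.89,  1.31])) -0.17 0.28
-0.165 -0.384 avg -0.385 settled -0.357 t 24.6
(np.float64(325.9), np.float64(230.21), array([-0.94,  1.52])) -0.12 0.26
-0.115 -0.315 avg -0.326 settled -0.36 t 25.2
(np.float64(325.79), np.float64(230.46), array([-0.96,  1.76])) -0.11 0.25
-0.065 -0.349 avg -0.345 settled -0.37 t 25.7
(np.float64(325.71), np.float64(230.74), array([-1.63,  2.53])) -0.08 0.28
-0.015 -0.332 avg -0.343 settled -0.371 t 26.2
(np.float64(325.62), np.float64(230.99), array([-1.58,  2.88])) -0.09 0.25
0.035 -0.336 avg -0.35 settled -0.347 t 26.8
(np.float64(325.52), np.float64(231.2), array([-1.7 ,  3.19])) -0.1 0.21
```

View pics/s3.png

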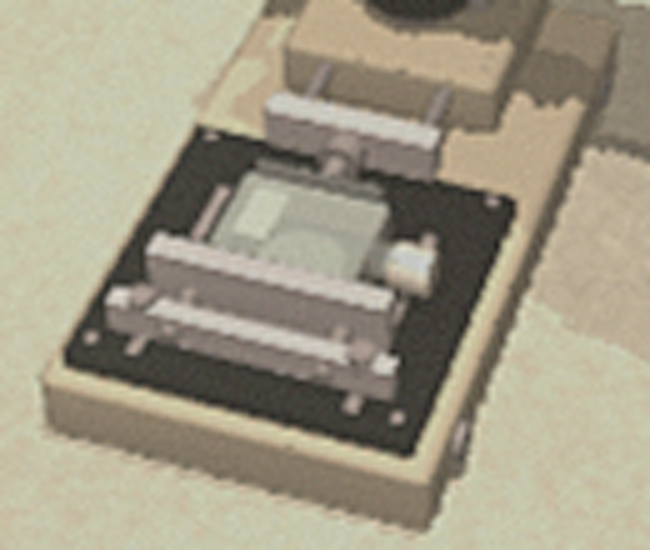

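```bash
sed -i 's/222:238,319:338/224:246,317:338/g' h.py; python3 - <<'E'
from h import *
f0=np.load("f0.npy"); p=cap(3); print(p[:2])
for i in range(5):
    a,b,s=step(.05,f0); c=cap(3); dy=c[1]-p[1]; dx=c[0]-p[0];print(c[:2],round(dx,2),round(dy,2)); p=c
    if dy<.25 or b<-.41: break
E
```

```text
(np.float64(323.63), np.float64(233.29))
0.085 -0.364 avg -0.357 settled -0.355 t 27.5
(np.float64(323.55), np.float64(233.42)) -0.08 0.13
```

```bash
sed -i 's/224:246,317:338/222:246,326:338/g' h.py; python3 - <<'E'
from h import *
f0=np.load("f0.npy"); p=cap(4); print(p[:2])
for i in range(2):
    a,b,s=step(.04,f0); c=cap(4); dy=c[1]-p[1]; dx=c[0]-p[0];print(c[:2],round(dx,2),round(dy,2)); p=c
    if dy<.1 or b<-.41: break
E
```

```text
(np.float64(328.17), np.float64(232.52))
0.125 -0.252 avg -0.263 settled -0.216 t 28.3
(np.float64(328.12), np.float64(232.7)) -0.05 0.18
0.165 -0.227 avg -0.252 settled -0.23 t 28.9
(np.float64(328.08), np.float64(232.92)) -0.04 0.22
```

```bash
python3 - <<'E'
from h import *
f0=np.load("f0.npy"); p=cap(4)
for i in range(6):
    a,b,s=step(.05,f0); c=cap(4); dy=c[1]-p[1]; dx=c[0]-p[0];print(c[:2],round(dx,2),round(dy,2)); p=c
    if dy<.15 or b<-.42: break
E
```

```text
0.215 -0.324 avg -0.324 settled -0.317 t 29.6
(np.float64(328.09), np.float64(232.93)) 0.01 0.01
```

```bash
python3 - <<'E'
from h import *
f0=np.load("f0.npy"); p=cap(4)
a,b,s=step(.05,f0); c=cap(4); print(c[:2],c[1]-p[1])
im=vision.camera("side")[:,:,::-1]
cv2.imwrite("pics/s4.png",cv2.resize(im[190:260,280:350],None,fx=8,fy=8,interpolation=cv2.INTER_CUBIC))
E
```

```text
0.265 -0.298 avg -0.29 settled -0.294 t 30.4
(np.float64(328.09), np.float64(232.93)) 0.010000000000019327
```

View pics/s4.png

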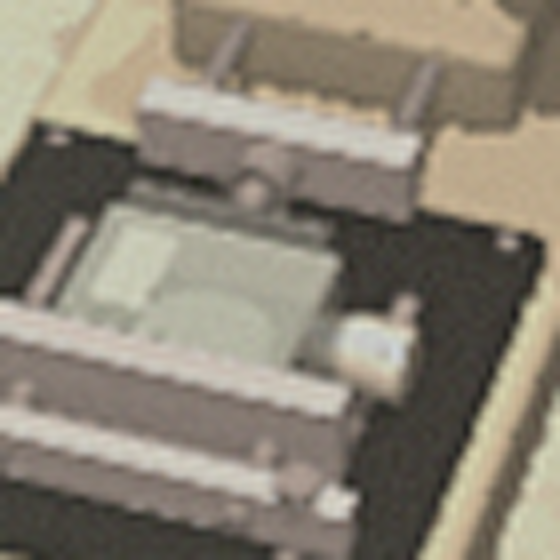

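```bash
cat >> h.py <<'E'
def down(fn): return cv2.cvtColor(cv2.resize(cv2.imread(fn),(130,110),interpolation=cv2.INTER_AREA),cv2.COLOR_BGR2GRAY).astype(np.float32)
def now(n=4): return np.mean([cv2.cvtColor(vision.camera("side")[180:290,245:375],cv2.COLOR_RGB2GRAY).astype(np.float32) for _ in range(n)],0).astype(np.float32)
def shift(a,b,x0,x1,y0,y1):
    "ECC shift (dx,dy) of patch from a to b"
    W=np.eye(2,3,dtype=np.float32); W[:,2]=[x0,y0]
    c,W=cv2.findTransformECC(a[y0:y1,x0:x1].copy(),b,W,cv2.MOTION_TRANSLATION,(3,200,1e-5)); return (W[:,2]-[x0,y0]).round(2)
E
python3 - <<'E'
from h import *
A=down("pics/s3.png");B=now();np.save("B.npy",B)
print("carriage",shift(A,B,51,91,17,31),"pad/flask top",shift(A,B,46,80,33,50),"bar",shift(A,B,28,82,46,66),"static",shift(A,B,20,100,85,108))
print(np.array(r.current_q())[5],np.load("jt.npy")[5],r.current_gripper_width(),r.current_time())
E
```

```text
carriage [-0.66  0.79] pad/flask top [-0.53  0.92] bar [0.03 0.1 ] static [-0.01  0.07]
0.263181407571555 0.2649928035942718 0.6316530992157622 30.8917
```

```bash
python3 - <<'E'
from h import *
f0=np.load("f0.npy"); B=np.load("B.npy")
print(r.current_tool_pos(),(ft()-f0).round(2))
r.set_gripper(.55,50); r.dwell(.1); print(r.current_gripper_width(),(ft()-f0).round(2))
for i in range(1):
    step(.05,f0); D=now(); print("carriage",shift(B,D,51,91,17,31),"flask",shift(B,D,46,80,33,50),cap(4)[:2],r.current_gripper_width())
E
```

```text
[ 0.51576134 -0.06601805  0.2780339 ] [ 4.87  6.6  -1.79  1.02 -0.81 -0.29]
0.6332456791041254 [ 5.52  6.38 -1.52  0.98 -0.81 -0.29]
0.315 -0.271 avg -0.258 settled -0.268 t 31.8
carriage [-0.23  0.09] flask [-0.01  0.04] (np.float64(328.09), np.float64(232.93)) 0.6317273220558186
```

```bash
python3 - <<'E'
from h import *
pose=(r.current_tool_pos(),r.current_orientation()); np.save("w2.npy",np.r_[pose[0],pose[1]])
im=np.mean([vision.camera("wrist")[:,:,::-1].astype(float) for _ in range(3)],0).astype(np.uint8); cv2.imwrite("pics/w2full.png",im)
C=cam("wrist",pose); c=proj(C,[*uv2w(0,.0),.066])[0]; print(c)
x,y=int(c[0])-80,max(0,int(c[1])-55); print(x,y)
cv2.imwrite("pics/w2.png",cv2.resize(im[y:y+115,x:x+160],None,fx=5,fy=5,interpolation=cv2.INTER_CUBIC))
E
```

```text
[232.56963342  57.5319842 ]
152 2
```

View pics/w2.png

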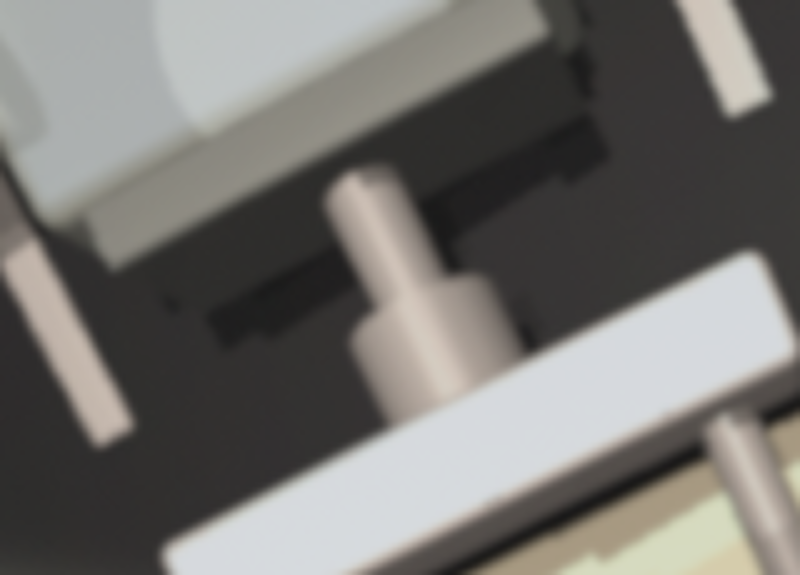

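```bash
python3 - <<'E'
from h import *
w=np.load("w2.npy"); C=cam("wrist",(w[:3],w[3:]))
f=lambda u,v,z: w2u(cast(C,[[152+u/5,2+v/5]],z))[0].round(1)
print("rod edges",f(345,250,.066),f(422,220,.066),"sleeve edges",f(380,390,.066),f(520,345,.066))
for z in(.070,.0725): print("junction",f(365,170,z))
for z in(.076,.079): print("rim",f(428,283,z))
print("flask rear top edge",f(75,225,.078),f(440,20,.078),"carriage front top",f(165,550,.08),f(750,252,.08))
print("cam",w2u(C[2]))
E
```

```text
rod edges [-5.2  6.1] [5.4 5. ] sleeve edges [ -9.1 -10.7] [  9.9 -13.5]
junction [ 2.2 11.7]
junction [ 2.6 10.7]
rim [ 4.1 -5.1]
rim [ 4.5 -6. ]
flask rear top edge [-31.1  18.4] [18.8 19. ] carriage front top [-39.3 -19.4] [ 40.7 -19.2]
cam [ 30.80832931 -62.01609354]
```

```bash
python3 - <<'E'
from h import *
for n,fn,ys in (("k0","k0",(-60,40)),("k1","k1",(-60,40)),("w2","w2full",(-30,30))):
    w=np.load(n+".npy"); C=cam("wrist",(w[:3],w[3:])); g=cv2.imread(f"pics/{fn}.png").astype(np.float32).mean(2)
    y=np.arange(ys[0],ys[1],.5)
    prof=[]
    for x in (-27,-25,-23,-21,19,21,23,25) :
        P=np.array([[*uv2w(x/1000,t/1000),.079] for t in y]); uv=proj(C,P).astype(np.float32)
        prof.append(cv2.remap(g,uv[:,:1],uv[:,1:],cv2.INTER_LINEAR)[:,0])
    for a,s in ((prof[:4],"L"),(prof[4:],"R")):
        print(n,s); m=np.mean(a,0); print(" ".join(f"{t:.0f}:{v:.0f}" for t,v in zip(y[::2],m[::2])))
E
```

```text
k0 L
-60:169 -59:168 -58:168 -57:168 -56:169 -55:168 -54:168 -53:166 -52:157 -51:140 -50:115 -49:86 -48:61 -47:46 -46:39 -45:41 -44:41 -43:41 -42:40 -41:40 -40:42 -39:45 -38:50 -37:52 -36:52 -35:50 -34:48 -33:46 -32:43 -31:40 -30:37 -29:35 -28:35 -27:35 -26:36 -25:34 -24:30 -23:26 -22:21 -21:19 -20:18 -19:18 -18:18 -17:18 -16:18 -15:18 -14:17 -13:18 -12:18 -11:18 -10:17 -9:18 -8:18 -7:18 -6:18 -5:18 -4:18 -3:18 -2:18 -1:18 0:18 1:18 2:18 3:18 4:18 5:18 6:18 7:18 8:18 9:18 10:18 11:18 12:18 13:18 14:18 15:18 16:18 17:19 18:18 19:19 20:19 21:19 22:19 23:19 24:19 25:19 26:19 27:19 28:20 29:20 30:21 31:21 32:21 33:22 34:22 35:22 36:22 37:22 38:22 39:23
k0 R
-60:137 -59:126 -58:121 -57:119 -56:118 -55:117 -54:117 -53:117 -52:116 -51:113 -50:106 -49:96 -48:85 -47:78 -46:73 -45:74 -44:74 -43:76 -42:78 -41:80 -40:81 -39:83 -38:84 -37:86 -36:83 -35:79 -34:70 -33:62 -32:53 -31:49 -30:48 -29:52 -28:65 -27:84 -26:102 -25:114 -24:119 -23:119 -22:118 -21:112 -20:101 -19:83 -18:63 -17:49 -16:42 -15:40 -14:40 -13:40 -12:39 -11:37 -10:34 -9:31 -8:28 -7:29 -6:33 -5:42 -4:52 -3:58 -2:62 -1:64 0:65 1:65
[... 1769 characters left out ...]
19:183 -18:96 -17:51 -16:49 -15:49 -14:49 -13:49 -12:49 -11:49 -10:49 -9:49 -8:48 -7:48 -6:48 -5:48 -4:48 -3:48 -2:46 -1:45 0:44 1:44 2:44 3:46 4:46 5:44 6:44 7:45 8:45 9:45 10:45 11:51 12:92 13:130 14:136 15:136 16:134 17:133 18:132 19:128 20:138 21:155 22:169 23:175 24:175 25:175 26:175 27:174 28:174 29:174
w2 R
-30:214 -29:217 -28:217 -27:217 -26:217 -25:217 -24:217 -23:217 -22:217 -21:217 -20:216 -19:191 -18:104 -17:57 -16:54 -15:54 -14:54 -13:54 -12:54 -11:54 -10:54 -9:54 -8:54 -7:54 -6:54 -5:54 -4:53 -3:50 -2:43 -1:34 0:33 1:32 2:32 3:39 4:44 5:45 6:45 7:45 8:44 9:44 10:44 11:49 12:90 13:136 14:145 15:143 16:141 17:139 18:136 19:131 20:107 21:83 22:43 23:0 24:0 25:0 26:0 27:0 28:0 29:0
```

```bash
python3 - <<'E'
from h import *
for n,fn in (("k0","k0"),("k1","k1"),("w1","w1")):
    w=np.load(n+".npy"); C=cam("wrist",(w[:3],w[3:])); g=cv2.imread(f"pics/{fn}.png").astype(np.float32).mean(2)
    y=np.arange(-75,-12,.5)
    for X in ((-27,-25,-23),(-32,-34,-36),(23,25,27),(32,34,36)):
        m=0
        for x in X:
            P=np.array([[*uv2w(x/1000,t/1000),.079] for t in y]); uv=proj(C,P).astype(np.float32)
            m=m+cv2.remap(g,uv[:,:1],uv[:,1:],cv2.INTER_LINEAR)[:,0]/3
        d=np.gradient(cv2.GaussianBlur(m[:,None],(1,3),0)[:,0],y); k=[i for i in range(1,len(d)-1) if abs(d[i])>6 and abs(d[i])>=abs(d[i-1]) and abs(d[i])>abs(d[i+1])]
        print(n,X[1],[(y[i],round(d[i])) for i in k])
E
```

```text
k0 -25 [(np.float64(-74.0), 29), (np.float64(-62.0), -8), (np.float64(-49.5), -28)]
k0 -34 [(np.float64(-74.0), 29), (np.float64(-61.5), -15), (np.float64(-49.0), -9), (np.float64(-38.5), -11), (np.float64(-36.5), -11)]
k0 25 [(np.float64(-74.0), 27), (np.float64(-61.0), -17), (np.float64(-32.5), -17), (np.float64(-27.0), 19), (np.float64(-18.5), -19)]
k0 34 [(np.float64(-74.0), 28), (np.float64(-49.0), -33)]
k1 -25 [(np.float64(-72.5), 27), (np.float64(-60.0), -19), (np.float64(-28.5), -11), (np.float64(-25.5), 13), (np.float64(-18.5), -20)]
k1 -34 [(np.float64(-71.5), 13), (np.float64(-61.0), -8), (np.float64(-37.0), -35)]
k1 25 [(np.float64(-72.5), 24), (np.float64(-60.0), -11), (np.float64(-37.0), -31), (np.float64(-26.0), 28), (np.float64(-18.0), -26)]
k1 34 [(np.float64(-72.0), 25), (np.float64(-60.0), -20), (np.float64(-37.0), -8), (np.float64(-27.0), -16)]
w1 -25 [(np.float64(-58.0), -16), (np.float64(-26.0), -7), (np.float64(-18.5), -9)]
w1 -34 [(np.float64(-73.5), -6), (np.float64(-70.5), 11), (np.float64(-58.0), -29), (np.float64(-46.0), 11), (np.float64(-41.0), 12), (np.float64(-27.5), -11), (np.float64(-18.0), -33)]
w1 25 [(np.float64(-70.0), 7), (np.float64(-58.0), -16), (np.float64(-25.5), -10), (np.float64(-17.5), -11)]
w1 34 [(np.float64(-70.5), 7), (np.float64(-58.0), -16), (np.float64(-45.5), 11), (np.float64(-35.5), 7), (np.float64(-17.5), -40)]
```

```bash
cat >> h.py <<'E'
def gap(save=None,n=3):
    C=cam("wrist",(r.current_tool_pos(),r.current_orientation()))
    g=np.mean([vision.camera("wrist").astype(np.float32) for _ in range(n)],0); 
    if save: cv2.imwrite(save,g[:,:,::-1])
    g=g.mean(2).astype(np.float32); y=np.arange(-32,19,.25); out=[]
    for X in ((-27,-25,-23,-21),(19,21,23,25)):
        m=0
        for x in X:
            uv=proj(C,np.array([[*uv2w(x/1000,t/1000),.079] for t in y])).astype(np.float32)
            m=m+cv2.remap(g,uv[:,:1],uv[:,1:],cv2.INTER_LINEAR)[:,0]/4
        def cross(lo,hi,lvl,s):
            i=[k for k in range(len(y)-1) if lo<=y[k]<=hi and s*(m[k]-lvl)<0<=s*(m[k+1]-lvl)]
            return y[i[0]]+.25*(lvl-m[i[0]])/(m[i[0]+1]-m[i[0]]) if i else np.nan
        a=cross(-30,-8,130,-1); b=cross(5,18,90,1); out+=[a,b,b-a]
    return np.round(out,2)
E
python3 - <<'E'
from h import *
f0=np.load("f0.npy"); print(gap())
step(-.05,f0); print(gap(),cap(4)[:2])
E
```

```text
[-18.39  11.94  30.33 -18.3   11.96  30.27]
0.265 0.405 avg 0.44 settled 0.436 t 32.9
[-19.42  11.96  31.38 -19.34  12.    31.35] (np.float64(328.1), np.float64(232.93))
```

```bash
python3 - <<'E'
from h import *
f0=np.load("f0.npy"); r.dwell(.5)
r.set_gripper(.95); r.dwell(.1); print(gap(),(ft()-f0).round(2))
p=np.array(r.current_tool_pos()); p[:2]=KN; p[2]=.317
r.line_to(p,vel=.06); f1=ft(); np.save("f1.npy",f1)
r.set_gripper(.2,25); r.dwell(.1); print(r.current_gripper_width()*94,(ft()-f1).round(2)); np.save("jt.npy",r.current_q()); print(r.current_q()[5],gap(),r.current_time())
E
```

```text
[-19.47  11.98  31.45 -19.39  12.02  31.41] [ 0.19  0.14  0.16 -0.09  0.07 -0.  ]
27.390053894692777 [ 4.21 -1.63 -1.58 -0.39 -0.79  0.  ]
0.2649704675152729 [-19.42  12.06  31.48 -19.29  12.1   31.39] 36.8833
```

Released cleanly, the clamp held. Now gripping the fine knob; turn it stepwise, watching the gap.

```bash
python3 - <<'E'
from h import *
f1=np.load("f1.npy")
for d in (.2,.2,.2): step(d,f1); print(gap(),r.current_gripper_width().round(3) if hasattr(r.current_gripper_width(),'round') else r.current_gripper_width())
E
```

```text
0.465 -0.046 avg -0.067 settled -0.02 t 37.3
[-19.49  11.28  30.77 -19.34  11.34  30.67] 0.292700522791925
0.665 -0.02 avg -0.074 settled 0.001 t 37.9
[-19.59  10.31  29.9  -19.47  10.41  29.88] 0.2942495797855537
0.865 -0.046 avg -0.062 settled -0.052 t 38.5
[-19.78   9.47  29.25 -19.62   9.57  29.19] 0.29011208026965757
```

```bash
python3 - <<'E'
from h import *
f1=np.load("f1.npy")
for d in (.2,.2,.1): step(d,f1); print(gap())
r.dwell(.3); print(cap(4)[:2])
r.set_gripper(.75); r.dwell(.2); print("released",gap("pics/w3full.png"),(ft()-f1).round(2))
p=np.array(r.current_tool_pos()); p[2]=.40; r.line_to(p,vel=.1); r.dwell(.2); print("up",gap("pics/w4full.png"))
im=vision.camera("side")[:,:,::-1]
cv2.imwrite("pics/s5.png",cv2.resize(im[180:290,245:375],None,fx=5,fy=5,interpolation=cv2.INTER_CUBIC))
w3=cv2.resize(cv2.imread("pics/w4full.png")[0:220,100:420],None,fx=2.5,fy=2.5); cv2.imwrite("pics/w4.png",w3); print(r.current_time())
E
```

```text
1.065 -0.13 avg -0.086 settled -0.002 t 39.1
[-19.88   7.97  27.85 -19.74   8.29  28.03]
1.265 -0.023 avg -0.061 settled -0.007 t 39.7
[-20.11   7.65  27.76 -19.99   7.54  27.53]
1.365 -0.084 avg -0.06 settled -0.039 t 40.3
[-20.25   7.22  27.46 -20.09   6.83  26.92]
(np.float64(328.3), np.float64(231.78))
released [-20.16   7.12  27.28 -20.04   6.65  26.7 ] [-0.05  0.46 -0.08  0.06  0.06  0.01]
up [-19.82   6.82  26.64 -19.67   7.24  26.91]
43.5583[ WARN:0@20.377] global loadsave.cpp:1063 imwrite_ Unsupported depth image for selected encoder is fallbacked to CV_8U.
```

View pics/w4.png

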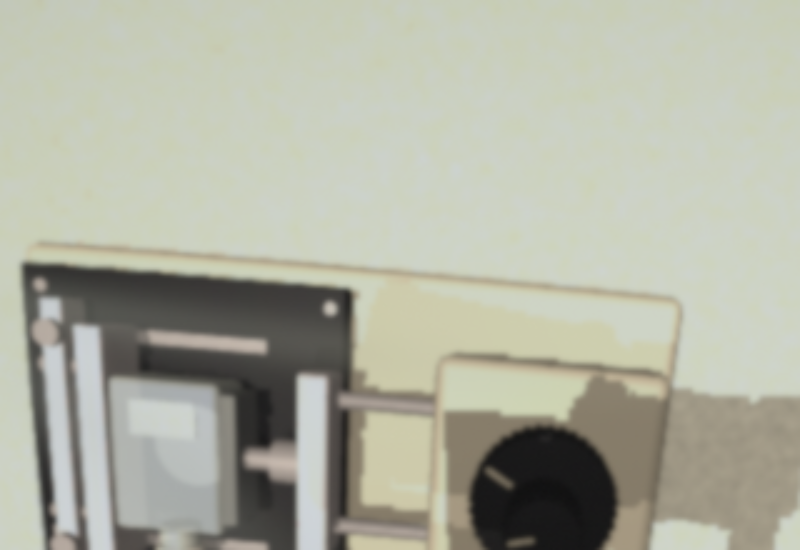

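```bash
python3 -c "
from cell import r,order
order.finish_job(); print(r.current_time())"
```

```text
the job is handed in; nothing more can be done
the job is handed in; nothing more can be done
```

The flask is clamped, both knobs are released and the gripper is clear above. I handed the job in at about 44 s; no verdict is reported.

**Coarse knob:**
- I wound it clockwise in small steps until the flask's cap stopped moving in the side camera, meaning it was home on the fence.
- I went on slightly too far, to about 3.7 mm pressed in (about 5.5 N). That is over the 3 mm you asked for but under the 7.5 N limit. I backed off about 1 mm, to about 2.7 mm, before letting go.

**Fine knob:** I turned it 1.1 rad. The pad-to-carriage gap fell from 31.4 to 26.6–26.9 mm, and the flask moved back about 4 mm with the fence.

**Last checks:**
- **Plunger:** it is pressed in about 7.2 mm (about 10.8 N), from a free gap of about 34 mm that is good to roughly 0.7 mm. The reading stayed within about 0.8 mm after I let go.
- **Flask:** it looks square in the last picture. I did not measure its angle, and its contact with the fence is inferred from the flask having moved with it.
- **Neighbouring things:** the arm never went near the bottle, rack or dishes, and I did not check them again at the end.

**What disagreed:** wrist torque was too noisy (about ±0.05 N m, with friction holding the knob after each step) to feel the bearing point. I relied on the camera measurements instead. One side-camera reading suggested the clamp had stopped advancing near home, but a wrist-camera check with a 1 mm reverse step showed it was still following the knob.

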